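# Pull the cupboard's raised sash shut with the pull-hook

## Robot

A 6-joint arm with a two-finger parallel gripper is mounted at the origin on a cart in front of the work surface, level with it; the furniture and walls round the work are solid. World frame = base frame: x ahead of the robot, y to its left, z up, the work surface at z = 0. Lengths are in mm, angles in degrees, forces in N, time in s.
With the tool pointing down it reaches from about 375 to 975 mm from the base axis. Payload 3.8 kg.
Tool frame: the origin (TCP) lies midway between the tips of the shut fingers; the grasp point (between the pads) lies arm.pinch_z behind it (arm.pinch_z is the distance from the TCP to the grasp point, in mm); z points along the fingers, y is the line along which they close (so a half turn about z gives the same grasp; the last joint's range is limited). The gripper opens to 88 mm and grips with 3 to 60 N. Pads are 18 mm wide; open, the fingers measure 123 mm over their backs; the gripper's body (75 mm by 187 mm) begins 45 mm behind the grasp point.
Start: joints at [-78.661, 15.12, 91.902, -0, 72.978, -2.114], TCP at [157.032, -656.474, 209.606] pointing down, gripper open.
Joint ranges: [-150.88, 150.88], [-54.13, 125.18], [17.81, 147.31], [-75.09, 255.09], [0, 152.58], [-146.25, 146.25]. Speed limits (degrees/s): [147.25, 147.25, 180, 180, 180, 180].

## Interface

Orientations are given as a 3x3 rotation matrix whose columns are the frame's x, y, z axes.
In Python, from workcell import telemetry, cams, arm, nets gives the robot as it stands.
- The arm moves only by the shell command python3 -m handwheel 'ROWS' [OPENING] [FORCE]. ROWS is JSON, a list of rows, each a list of 2 entries, a list of its own where there are three numbers: the shift along the tool's x, y, z normalised to -1 to 1, where 1 is 0.15 m, then the turn, a rotation vector about the tool's x, y, z normalised to -1 to 1, where 1 is 1.5 rad. In form: [[[tx, ty, tz], [rx, ry, rz]], ...]. A call has 1 to 12 rows; each row shifts and turns the commanded pose from where the row before left it, along the tool's axes as they then stand; what a row does not reach is not made up. A row lasts 1/10 s, in which the tool goes at most 50 mm and 8.59 degrees, less where a joint would pass 70% of its speed; a pose out of reach is approached as far as the arm can. A call with a number of a shift or a turn outside -1 to 1 is refused whole. A call with a gripper value outside its range is refused whole. OPENING is the opening in per cent of the stroke, from 0 (shut) to 100 (fully open), set as the call begins (- or left out, the last holds). The fingers move at their own pace and stop on an object; FORCE is the grip in N (left out, the last holds). Time passes only in rows, so rows that do not move let the fingers close. It gives the time, the measured TCP pose, the force, the opening and the grip force at its end, in the units of the state.
- telemetry.state(): the state, without advancing time (a new reading comes with each control period).
- cams.snapshot(name): name is "scene" or "top" or "wrist"; returns a dict with "image" (384x512x3 uint8, blue, green, red), "K" (3x3 intrinsics, pixels), "T" (4x4, takes a point from camera to world coordinates); the wrist camera has in their place "hand_eye" (4x4, takes a point from camera to tool coordinates, whose origin is the TCP and whose axes are the flange's). Camera axes: x right, y down, z forward; pixel columns grow to the right and rows downward; lengths in mm; the calibration is good to about 2 mm. The wrist camera is an equidistant fisheye: a pixel r from the principal point sees the ray r / f radians off the axis. A picture is of the moment at which its call begins: read the wrist's pose just before it. There is no depth.
- arm.hand_in(): hands the job in; it is judged then, once.
Trained networks look in a picture, given as the dict that the camera call returned (one of the last four; its "shot" number tells which), for a name from the list of things; names that differ only in an ending like _2 or _b are one class to them, and where a whole thing is asked for, a point or a joint stands for the part that bears it (a point fixed in the world has none). Each returns a list of dicts, best first, with "p" (0 to 1); they miss things now and then, are a little off and sometimes report something else, mostly with a low value. They report only what shows in the picture. A call takes as long as a camera call.
- nets.boxes_of(picture, thing): "point" ([x, y, z] in mm, in world coordinates, good to about 4 mm: the middle of the surface that is visible of it).
- nets.trace(picture, thing): "mask" (384x512 bool, what is visible of it).
- nets.mark_of(picture, thing): "point" ([x, y, z] in mm, in world coordinates, good to about 4 mm: a listed point, or the origin of a listed thing).
The state is a dict: "time": time; "joint_pos": joint angles; "qd": joint speeds; "effort": joint torques, N m; "eef_pos": TCP position; "orientation": TCP orientation; "ft_force": force on the tool from outside, world axes, zero at the start; "torque": the same for the moment, N m; "grip_width": opening from 0.0 (shut) to 1.0 (fully open); "grasp_force": force on a finger pad.
Only numpy, scipy, OpenCV 4.12 (cv2) and the standard library are available. Lean on these libraries where they do the work, as an engineer would, in place of code of your own. Each camera call takes 0.05 s, during which the arm holds its last target. There are 200 camera calls.

## Task

Close the small worktop cupboard: take the pull-hook from its tray, reach up from below behind the pelmet, pass the hook sideways through the ring at the top of the raised sash, and with the hook in the ring pull the sash all the way down until its catch snaps over and it stays shut by itself. Then unhook and lay the pull-hook flat in its tray again. The gripper itself must not touch the cupboard; do not wrench the hook hard against the stop, and leave the mug, onion, tin and fork where they are.

Things in the scene. Friction and masses are not known exactly. Their poses are not given: they have to be found in the camera images.
- cupboard: Light-wood cupboard, fixed, 340 wide (y), 220 deep, 383 mm tall; origin at worktop height below the middle of the sash's face, front faces its -x. The top (underside at z 365) overhangs the sash by 72 mm; from it a pelmet board hangs at x -66 to -58 mm, lower edge at z 313, right across the front with closed ends.
- sash (a joint): How far the sash is pulled down, m: 0 raised, 0.150 at the stop on the sill; starts 0 to 0.012. A 300 x 155 x 14 mm wooden panel sliding vertically in the front. A spring balance lifts it: pulling takes 1.5 N, rising to 3 N, then about 12 N over a spring catch at 0.135 to 0.144; past that the catch holds it on the stop. Let go before the catch it runs back up.
- ring (a point): Centre of the steel ring in the middle of the sash's top rail, 29 mm in front of its face, 128 mm above its lower edge (height about 0.328 with the sash up, behind the pelmet, and 0.178 shut). Opening 18 mm, round wire 7 mm thick. The ring lies in the plane of its x and z, so its hole runs along y, sideways along the front, and the hook enters sideways. Moves with the sash. Axes as the cupboard's.
- pull_hook: Pull-hook lying flat, 207 mm long, 0.16 kg; origin on its underside; x along the shaft to the hook, z up. Wooden handle x -105 to -10 mm, 22 wide (flat sides face +-y), 28 tall; steel shaft 8 mm thick, axis at z 14 mm, to x 98 mm, there turning to +y into the hook finger, 8 mm thick, y up to 40 mm, raked slightly back (centre line from x 98, y 10 to x 94, y 36).
- grip (a point): Point on the axis of the pull-hook's handle near the shaft, at x = -25, y = 0, z = 14 mm of the pull-hook, where it is well gripped across its 22 mm width, hard (100 N). The shaft clears the pelmet's edge into the ring with the hook end raised 35 to 45 degrees; under a pull over 10 N the handle may turn a little in the fingers. Axes as the pull-hook's.
- hook (a point): Middle of the hook finger, at x = 96, y = 22, z = 14 mm of the pull-hook; axes as the pull-hook's.
- tray: Shallow open wooden tray, fixed on the worktop, 310 x 170 x 22 mm outside, walls and floor 6 mm; origin at the centre of its underside, x along its length. The pull-hook starts near the middle of its length, about 20 mm to the tray's +y side.
- mug: dark and cream mug, 86 x 121 x 99 mm, standing on the worktop; origin at its underside; leave it alone
- onion: onion, 82 mm wide, 94 mm tall, on the worktop; origin at its underside; leave it alone
- tuna_tin: flat tin, 86 mm wide, 40 mm tall, on the worktop; origin at its underside; leave it alone
- fork: fork, 195 x 26 x 14 mm, lying in the tray beside the pull-hook; origin at its underside; leave it alone

How it is judged (in metres and radians):
On the way, in this order (a step that is already met when the one before it is completed fails the run):
1. the hook is through the ring (middle of the hook finger within 16 mm of the ring's centre) (distance between hook and ring below 0.016 m), for 0.2 s.
2. with the hook in the ring, the sash is pulled down past its catch (value of joint sash above 0.147 m and distance between hook and ring below 0.016 m), for 0.1 s.
At the end, for the whole second after the job is handed in: The sash is shut and held by its catch (joint beyond 0.147 of 0.150 m), and the pull-hook lies flat and still on the floor of the tray (within 0.1 rad, underside within 4 mm of the tray floor, wholly inside the walls) (value of joint sash above 0.147 m and z of pull_hook in the frame of tray between 0.003 and 0.01 m and angle between pull_hook's own z axis and vertical below 0.1 rad and x of grip in the frame of tray above -0.15 m and x of hook in the frame of tray below 0.15 m and y of grip in the frame of tray between -0.08 and 0.08 m and linear speed of pull_hook below 0.02 m/s); the robot touches nothing.
It fails at once if the gripper or arm touches the cupboard or its sash (more than 1 N) (contact force between any of the fingers, the arm and cupboard above 1 N).
It fails at once if the hook is wrenched against the cupboard or sash with more than 35 N (contact force between pull_hook and cupboard above 35 N).
It fails at once if the mug, the onion, the tin or the fork is moved more than 30 mm (distance of any of mug, onion, tuna_tin, fork from where it was at the start of the episode above 0.03 m).
It also fails if it takes over 61 s, if anything falls off the work surface, if the arm or the gripper's body presses on something with over 40 N, if the wrist force passes 120 N, or if a joint passes its speed limit or range.

## Working session

There is one attempt and no reset: what is moved stays moved. The work goes in short steps, Python scripts to look and compute and a shell command to move; the robot and the scene stay as the last step left them, time stands still between calls to the robot, and variables do not carry over. Pictures are saved under pics/ and viewed, at most 10 in all, crops included, and the job is handed in when it is done.

```bash
ls; mkdir -p pics; python3 - <<'E'
from workcell import telemetry, cams, arm, nets
import cv2, numpy as np
print(arm.pinch_z, telemetry.state())
ims=[]
for n in ("scene","top"):
    s=cams.snapshot(n); ims.append(s["image"])
    print(n,np.round(s["K"],1).tolist(),np.round(s["T"],3).tolist())
    for t in ("cupboard","ring","pull_hook","grip","hook","tray","fork"):
        r=nets.mark_of(s,t)
        print(t,[(np.round(d["point"],0).tolist(),round(d["p"],2)) for d in r[:2]])
cv2.imwrite("pics/a.png",cv2.resize(np.vstack(ims),(400,600)) if 0 else np.vstack([cv2.resize(i,(400,300)) for i in ims]))
cv2.imwrite("pics/scene.png",ims[0]);cv2.imwrite("pics/top.png",ims[1])
E
```

```text
pics
18.700000000000003 {'time': 0.0, 'joint_pos': array([-7.86587072e+01,  1.51681924e+01,  9.19789587e+01,  2.15698314e-04,
        7.29765824e+01, -2.11309186e+00]), 'qd': array([-0.0477224 ,  0.01566176, -0.04899709, -0.0310212 ,  0.07813793,
        0.04483637]), 'effort': array([ 6.49874710e-04, -5.02117825e+01, -3.56884253e+01,  7.29510770e-02,
        2.95577827e-02, -1.85447889e-04]), 'eef_pos': array([ 156.9175762 , -655.73505245,  208.32105619]), 'orientation': array([[ 9.72555742e-01,  2.32669620e-01, -4.21153027e-04],
       [ 2.32669987e-01, -9.72553439e-01,  2.11809295e-03],
       [ 8.32220580e-05, -2.15795313e-03, -9.99997668e-01]]), 'ft_force': array([-0.26131826, -0.63367686, -0.49388383]), 'torque': array([-0.01789347, -0.01113354, -0.0527282 ]), 'grasp_force': 0.0, 'grip_width': 0.9994623642948003}
scene [[364.5, 0.0, 256.0], [0.0, 364.5, 191.7], [0.0, 0.0, 1.0]] [[-0.872, -0.182, 0.455, 65.742], [-0.489, 0.376, -0.787, 799.228], [-0.028, -0.909, -0.417, 637.004], [0.0, 0.0, 0.0, 1.0]]
cupboard [([677.0, -93.0, 0.0], 0.8)]
ring [([645.0, -87.0, 325.0], 0.68)]
pull_hook [([530.0, 344.0, 8.0], 0.72)]
grip [([506.0, 347.0, 17.0], 0.59)]
hook [([625.0, 346.0, 18.0], 0.84)]
tray [([514.0, 326.0, -4.0], 0.61)]
fork [([471.0, 277.0, 5.0], 0.81)]
top [[429.8, 0.0, 253.0], [0.0, 429.8, 188.9], [0.0, 0.0, 1.0]] [[0.009, -0.985, 0.174, 276.164], [-1.0, -0.009, -0.001, -26.928], [0.002, -0.174, -0.985, 1630.816], [0.0, 0.0, 0.0, 1.0]]
cupboard [([675.0, -93.0, 3.0], 0.8)]
ring [([370.0, -265.0, 4.0], 0.59)]
pull_hook [([530.0, 344.0, 6.0], 0.74), ([459.0, -444.0, 3.0], 0.55)]
grip [([505.0, 349.0, 23.0], 0.83), ([513.0, 327.0, -1.0], 0.47)]
hook []
tray [([513.0, 328.0, -1.0], 0.91)]
fork [([479.0, 283.0, 9.0], 0.74)]
```

View pics/a.png

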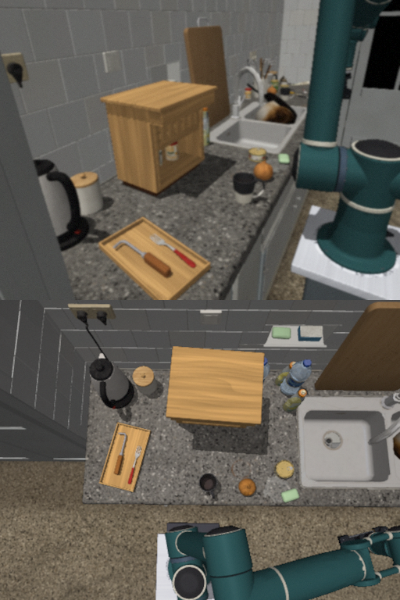

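View pics/scene.png

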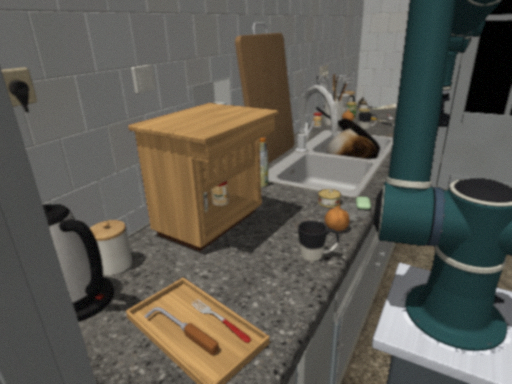

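The pictures show the hook at about (180,330) in the scene view. It lies in the tray with its hook end away from the robot and its finger towards +y. The cupboard stands in the middle, front facing the robot. I'll travel towards the tray.

```bash
cat > h.py <<'E'
import numpy as np
from scipy.spatial.transform import Rotation as R
from workcell import telemetry, cams, arm, nets
def st():
    s=telemetry.state(); return s, s["eef_pos"], s["orientation"]
def go(p=None, Rt=None):
    "units left from here to TCP p / orientation Rt: shift in present tool axes, turn vector"
    s,e,o=st()
    if p is not None:
        d=o.T@(np.array(p)-e)/150; print("shift",np.round(d,3),"rows>=",np.ceil(np.linalg.norm(d)*3))
    if Rt is not None:
        v=R.from_matrix(o.T@Rt).as_rotvec()/1.5; print("turn",np.round(v,3),"rows>=",np.ceil(np.linalg.norm(v)*10))
def pix(s,P):
    "world points -> pixels (pinhole cams)"
    c=(np.atleast_2d(P)-s["T"][:3,3])@s["T"][:3,:3]; c=c@s["K"].T; return c[:,:2]/c[:,2:]
def ray(s,uv,z):
    uv=np.atleast_2d(uv).astype(float); d=np.c_[uv,np.ones(len(uv))]@np.linalg.inv(s["K"]).T@s["T"][:3,:3].T
    o=s["T"][:3,3]; return o+d*((z-o[2])/d[:,2])[:,None]
E
r='[0.2,-0.265,-0.028],[0,0,0]'
python3 -m handwheel '[[[0.2,-0.265,-0.028],[0,0,0]],[[0.2,-0.265,-0.028],[0,0,0]],[[0.2,-0.265,-0.028],[0,0,0]],[[0.2,-0.265,-0.028],[0,0,0]],[[0.2,-0.265,-0.028],[0,0,0]],[[0.2,-0.265,-0.028],[0,0,0]],[[0.2,-0.265,-0.028],[0,0,0]],[[0.2,-0.265,-0.028],[0,0,0]],[[0.2,-0.265,-0.028],[0,0,0]],[[0.2,-0.265,-0.028],[0,0,0]],[[0.2,-0.265,-0.028],[0,0,0]],[[0.2,-0.265,-0.028],[0,0,0]]]' 100 60
python3 -m handwheel '[[[0.14,-0.275,0],[0,0,0]],[[0.14,-0.275,0],[0,0,0]],[[0.14,-0.275,0],[0,0,0]],[[0.14,-0.275,0],[0,0,0]],[[0.14,-0.275,0],[0,0,0]],[[0.14,-0.275,0],[0,0,0]],[[0.14,-0.275,0],[0,0,0]],[[0.14,-0.275,0],[0,0,0]],[[0.14,-0.275,0],[0,0,0]],[[0.14,-0.275,0],[0,0,0]]]'
```

```text
time: 2.0
eef_pos: [396.6, -106.9, 260.7]
orientation: [[0.973, 0.232, 0.002], [0.232, -0.973, -0.001], [0.001, 0.001, -1.0]]
ft_force: [1.1, -0.1, 0.6]
grip_width: 1.002
grasp_force: 0.0
time: 3.0
eef_pos: [504.6, 343.3, 260.2]
orientation: [[0.972, 0.233, 0.001], [0.233, -0.972, 0.0], [0.001, 0.0, -1.0]]
ft_force: [0.2, 0.5, 0.2]
grip_width: 0.999
grasp_force: 0.0
```

```bash
python3 - <<'E'
from h import *
import cv2
s=cams.snapshot("top")
ring=[]
for t,z in (("cupboard",383),("tray",22),("pull_hook",20)):
    m=nets.trace(s,t)
    if not m: print(t,"none"); continue
    m=m[0]["mask"].astype(np.uint8)
    ys,xs=np.nonzero(m)
    W=ray(s,np.c_[xs,ys],z)[:,:2].astype(np.float32)
    if t=="cupboard":
        # back edge: topmost pixel per column ; sides
        cols=np.arange(xs.min()+8,xs.max()-8); b=np.array([ys[xs==c].min() for c in cols])
        B=ray(s,np.c_[cols,b],z); k=np.polyfit(B[:,1],B[:,0],1); print("back edge x=",k)
    print(t,m.sum(),cv2.minAreaRect(W),W.min(0),W.max(0))
im=s["image"]; cv2.imwrite("pics/c1.png",cv2.resize(im[0:200,60:360],None,fx=2.6,fy=2.6,interpolation=cv2.INTER_CUBIC))
E
```

```text
back edge x= [7.51157056e-02 9.01254316e+02]
cupboard 11417 ((742.704345703125, -93.86824035644531), (368.68408203125, 311.572998046875), 86.67205047607422) [ 582.62225 -281.82755] [906.6167   94.66391]
tray 2055 ((516.382568359375, 325.02825927734375), (174.3834686279297, 310.29010009765625), 76.56348419189453) [349.27673 209.75916] [681.2476  395.23557]
pull_hook 117 ((547.8545532226562, 341.11468505859375), (26.81451416015625, 158.11009216308594), 78.750244140625) [468.60193 328.02216] [626.7979  364.52856]
```

View pics/c1.png

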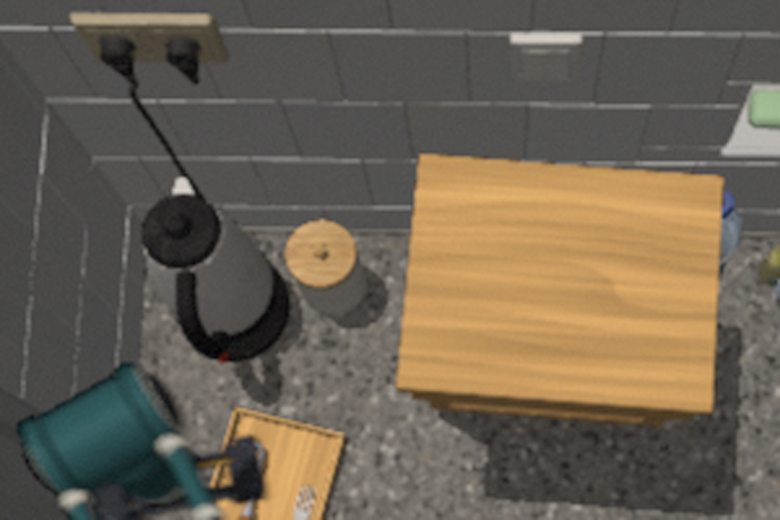

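Cupboard top corners in the crop are at (420,155), (722,176), (713,411) and (399,389). I'll fit its pose from these, then turn the tool for the grasp: −155° about tool z, so tool x is opposite to hook x.

```bash
python3 -m handwheel '[[[0,0,0],[0,0,-0.1]],[[0,0,0],[0,0,-0.1]],[[0,0,0],[0,0,-0.1]],[[0,0,0],[0,0,-0.1]],[[0,0,0],[0,0,-0.1]],[[0,0,0],[0,0,-0.1]],[[0,0,0],[0,0,-0.1]],[[0,0,0],[0,0,-0.1]],[[0,0,0],[0,0,-0.1]]]'
python3 -m handwheel '[[[0,0,0],[0,0,-0.1]],[[0,0,0],[0,0,-0.1]],[[0,0,0],[0,0,-0.1]],[[0,0,0],[0,0,-0.1]],[[0,0,0],[0,0,-0.1]],[[0,0,0],[0,0,-0.1]],[[0,0,0],[0,0,-0.1]],[[0,0,0],[0,0,-0.1]],[[0,0,0],[0,0,-0.1]],[[0,0,0],[0,0,0]]]'
python3 - <<'E'
from h import *
import cv2
s=cams.snapshot("top")
uv=np.array([[420,155],[722,176],[713,411],[399,389]])/2.6-0.5+0.5/2.6+[60,0]
W=ray(s,uv,383)[:,:2]; print(np.round(W,1)); c=W.mean(0)
v=(W[0]-W[1])+(W[3]-W[2]); yaw=np.arctan2(-v[0],v[1]); print("size",np.linalg.norm(W[0]-W[1]),np.linalg.norm(W[0]-W[3]),"yaw",np.degrees(yaw))
Rc=np.array([[np.cos(yaw),-np.sin(yaw)],[np.sin(yaw),np.cos(yaw)]])
# top box: 220 carcass + 72 overhang?
d=np.linalg.norm(W[0]-W[3])
for dep in (220,292): print("origin", c+Rc@[72-dep/2+0,0] if 0 else c-Rc@[dep/2-72,0])
S,e,o=st(); print(S["joint_pos"],e)
w=cams.snapshot("wrist"); print(w["K"],np.round(w["hand_eye"],3).tolist())
for t in ("grip","hook","pull_hook","tray","fork"):
    for n in (nets.mark_of,):
        r=n(w,t); print(t,[(np.round(q["point"],1).tolist(),round(q["p"],2)) for q in r[:2]])
cv2.imwrite("pics/w1.png",cv2.resize(w["image"],(768,576)))
E
```

```text
time: 4.1
eef_pos: [504.4, 339.1, 260.6]
orientation: [[-0.018, 1.0, 0.0], [1.0, 0.018, -0.0], [-0.0, 0.0, -1.0]]
ft_force: [-0.3, 0.5, -0.3]
grip_width: 1.002
grasp_force: 0.0
time: 5.1
eef_pos: [504.4, 339.3, 260.5]
orientation: [[-0.978, 0.207, 0.0], [0.207, 0.978, -0.0], [-0.0, -0.0, -1.0]]
ft_force: [-0.6, -0.2, 0.4]
grip_width: 1.001
grasp_force: 0.0
[[ 905.2   74.9]
 [ 882.1 -286.3]
 [ 593.3 -268.7]
 [ 615.8   92.7]]
size 361.8527917165609 289.97463790924706 yaw -3.6202309364833325
origin [711.17723227 -94.46003297]
origin [675.24907045 -92.18688802]
[ 3.16169318e+01  6.34678323e+00  9.68694017e+01 -1.95195253e-02
  7.67649911e+01 -4.62555284e+01] [504.42979287 339.62899433 260.47711233]
[[297.31863964   0.         257.18601682]
 [  0.         297.31863964 195.49018281]
 [  0.           0.           1.        ]] [[-0.0, -0.953, -0.303, 79.242], [1.0, -0.0, -0.001, -0.524], [0.001, -0.303, 0.953, -175.295], [0.0, 0.0, 0.0, 1.0]]
grip [([506.4, 352.4, 19.5], 0.88)]
hook [([628.4, 344.1, 17.9], 0.8)]
pull_hook [([526.5, 343.4, 8.1], 0.66)]
tray [([517.6, 327.4, 3.9], 0.95)]
fork [([475.6, 283.7, 8.3], 0.78)]
```

View pics/w1.png

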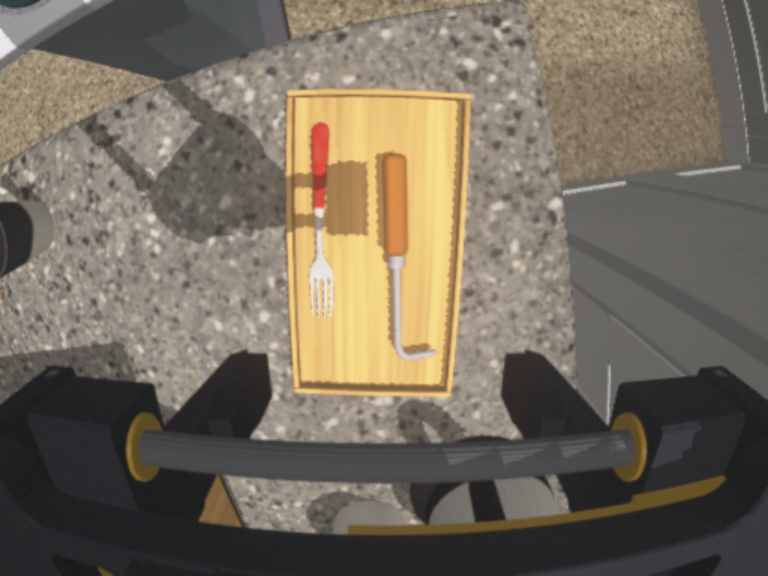

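The wrist view shows the handle from (394,153) to (397,256), the shaft to (402,352) and the finger tip at (436,352). The fork is at (320,220), about 75 px to the side. I'll project these to the work plane.

```bash
cat >> h.py <<'E'
def wray(w,e,o,uv,z):
    K=w["K"]; uv=np.atleast_2d(uv).astype(float); q=(uv-K[:2,2])/K[0,0]; th=np.linalg.norm(q,axis=1)
    d=np.c_[q/th[:,None]*np.sin(th)[:,None],np.cos(th)]
    H=w["hand_eye"]; d=d@H[:3,:3].T@o.T; c=e+o@H[:3,3]; z=np.broadcast_to(z,len(d))
    return c+d*((z-c[2])/d[:,2])[:,None]
E
python3 - <<'E'
from h import *
w=cams.snapshot("wrist"); S,e,o=st()
uv=(np.array([[394,154],[397,256],[396,262],[402,352],[436,352],[394,205]])+.5)/1.5-.5
P=wray(w,e,o,uv,[30,30,20,20,20,34]); print(np.round(P,1))
for a,b in((0,1),(2,3),(0,3)): v=P[b]-P[a]; print(np.linalg.norm(v),np.degrees(np.arctan2(v[1],v[0])))
E
```

```text
[[426.1 364.   30. ]
 [519.  347.6  30. ]
 [526.8 345.2  20. ]
 [620.8 332.4  20. ]
 [628.3 366.7  20. ]
 [471.2 354.6  34. ]]
94.29492603413982 -10.049008196539244
94.87386565919765 -7.789110669956861
197.51094931740946 -9.236568849125458
```

```bash
python3 - <<'E'
from h import *
a=np.radians(-9.5); c,s=np.cos(a),np.sin(a)
Rt=np.array([[-c,-s,0],[-s,c,0],[0,0,-1.]]); go([505,350.6,60],Rt)
E
```

```text
shift [0.009 0.063 1.334] rows>= 5.0
turn [-0.     0.    -0.028] rows>= 1.0
```

```bash
python3 -m handwheel '[[[0.009,0.063,0],[0,0,-0.028]],[[0,0,0.27],[0,0,0]],[[0,0,0.27],[0,0,0]],[[0,0,0.27],[0,0,0]],[[0,0,0.27],[0,0,0]],[[0,0,0.25],[0,0,0]],[[0,0,0],[0,0,0]]]' 50 60
python3 - <<'E'
from h import *
a=np.radians(-9.5); c,s=np.cos(a),np.sin(a)
Rt=np.array([[-c,-s,0],[-s,c,0],[0,0,-1.]]); go([505,350.6,9],Rt)
import cv2
w=cams.snapshot("wrist"); cv2.imwrite("pics/w2.png",w["image"])
E
```

```text
time: 6.2
eef_pos: [500.3, 348.4, 54.0]
orientation: [[-0.987, 0.162, -0.01], [0.163, 0.987, -0.006], [0.009, -0.008, -1.0]]
ft_force: [-1.3, -0.7, -0.8]
grip_width: 0.504
grasp_force: 0.0
shift [-0.031  0.022  0.299] rows>= 1.0
turn [-0.005 -0.006  0.002] rows>= 1.0
```

View pics/w2.png

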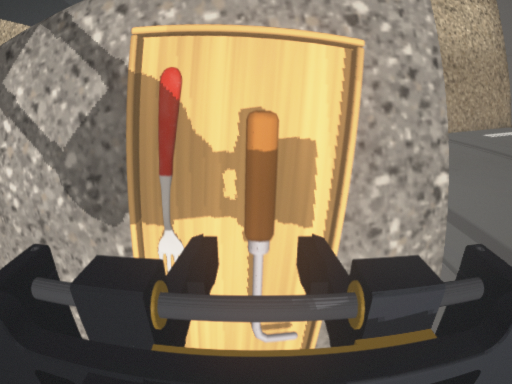

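The handle at (259,240) lies centred between the fingers. I'll descend and grip.

```bash
python3 -m handwheel '[[[-0.02,0.01,0.1],[0,0,0]],[[0,0,0.1],[0,0,0]],[[0,0,0.08],[0,0,0]],[[0,0,0],[0,0,0]],[[0,0,0],[0,0,0]]]'
python3 - <<'E'
from h import *
go([505,350.6,9]); print(st()[0]["ft_force"])
E
```

```text
time: 6.75
eef_pos: [508.1, 351.6, 18.4]
orientation: [[-0.986, 0.164, -0.0], [0.164, 0.986, -0.0], [0.0, -0.0, -1.0]]
ft_force: [-1.1, -0.1, -0.0]
grip_width: 0.501
grasp_force: 0.0
shift [ 0.019 -0.01   0.062] rows>= 1.0
[-1.11482394 -0.06020137 -0.00644249]
```

```bash
python3 -m handwheel '[[[0.015,-0.007,0.062],[0,0,0]],[[0,0,0],[0,0,0]],[[0,0,0],[0,0,0]]]'
python3 -m handwheel '[[[0,0,0],[0,0,0]],[[0,0,0],[0,0,0]],[[0,0,0],[0,0,0]],[[0,0,0],[0,0,0]],[[0,0,0],[0,0,0]],[[0,0,0],[0,0,0]],[[0,0,0],[0,0,0]]]' 0 60
python3 -m handwheel '[[[0,0,-0.2],[0,0,0]],[[0,0,-0.3],[0,0,0]],[[0,0,-0.3],[0,0,0]],[[0,0,-0.3],[0,0,0]],[[0,0,-0.3],[0,0,0]],[[0,0,-0.1],[0,0,0]],[[0,0,0],[0,0,0]],[[0,0,0],[0,0,0]]]'
```

```text
time: 7.05
eef_pos: [505.6, 350.9, 9.1]
orientation: [[-0.986, 0.164, -0.0], [0.164, 0.986, -0.0], [0.0, -0.0, -1.0]]
ft_force: [0.0, -0.7, -1.2]
grip_width: 0.502
grasp_force: 0.0
time: 7.75
eef_pos: [505.9, 351.1, 9.2]
orientation: [[-0.986, 0.164, 0.0], [0.164, 0.986, 0.0], [-0.0, 0.0, -1.0]]
ft_force: [-0.2, -0.1, -0.4]
grip_width: 0.004
grasp_force: 0.0
time: 8.55
eef_pos: [505.2, 350.6, 232.6]
orientation: [[-0.986, 0.164, -0.002], [0.164, 0.986, -0.001], [0.001, -0.001, -1.0]]
ft_force: [0.3, -0.1, -0.7]
grip_width: 0.004
grasp_force: 0.0
```

The grip closed on nothing, so I'll look before trying again.

```bash
python3 -m handwheel '[[[0,0,0],[0,0,0]],[[0,0,0],[0,0,0]]]' 50 60; python3 - <<'E'
from h import *
import cv2
S,e,o=st(); w=cams.snapshot("wrist"); s=cams.snapshot("scene")
for p in (w,s):
  for t in ("grip","hook","pull_hook"):
    r=nets.mark_of(p,t); print(t,[(np.round(q["point"],1).tolist(),round(q["p"],2)) for q in r[:2]])
cv2.imwrite("pics/w3.png",np.hstack([cv2.resize(w["image"],(400,300)),cv2.resize(s["image"][230:384,100:305],(400,300))]))
E
```

```text
time: 8.75
eef_pos: [504.6, 350.2, 231.1]
orientation: [[-0.986, 0.164, -0.004], [0.164, 0.986, -0.003], [0.004, -0.003, -1.0]]
ft_force: [0.4, 0.2, -0.2]
grip_width: 0.158
grasp_force: 0.0
grip [([504.5, 349.0, 19.8], 0.9)]
hook [([629.0, 345.9, 17.4], 0.8)]
pull_hook [([527.6, 342.0, 6.7], 0.64)]
grip [([505.8, 350.3, 19.3], 0.73)]
hook [([627.5, 348.3, 14.9], 0.77)]
pull_hook []
```

View pics/w3.png

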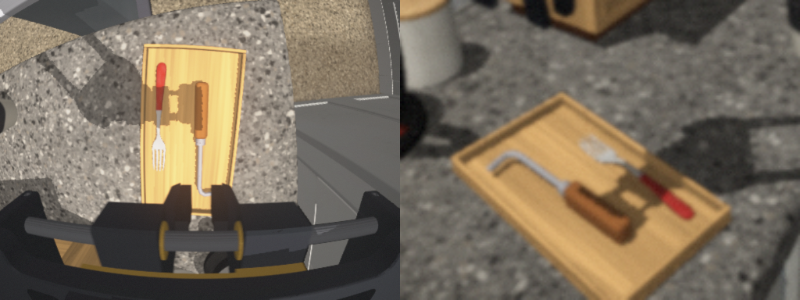

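```bash
python3 - <<'E'
from h import *
import cv2
for k in range(2):
    S,e,o=st(); w=cams.snapshot("wrist")
m=nets.trace(w,"pull_hook")[0]["mask"]; ys,xs=np.nonzero(m)
print(m.sum(),e,S["grip_width"])
for y in range(ys.min(),ys.max()+1,6): r=xs[ys==y]; print(y,r.min(),r.max(),end=' | ')
top=[[xs[ys==y].mean(),y] for y in (ys.min()+2,ys.min()+20,ys.min()+40)]
print(np.round(wray(w,e,o,top,30),1))
E
```

```text
1733 [505.91843505 351.09908793 234.23376775] 0.5007331923570397
103 252 261 | 109 248 264 | 115 248 264 | 121 248 265 | 127 248 265 | 133 248 264 | 139 248 264 | 145 248 264 | 151 248 264 | 157 249 264 | 163 248 263 | 169 247 263 | 175 249 261 | 181 249 261 | 187 252 257 | 193 252 257 | 199 252 257 | 205 252 256 | 211 252 256 | 217 252 256 | 223 252 256 | 229 252 256 | 235 251 256 | 241 253 257 | 247 259 271 | [[428.6 362.3  30. ]
 [451.3 358.5  30. ]
 [476.7 353.6  30. ]]
```

```bash
python3 -m handwheel '[[[0,0,0.3],[0,0,0]],[[0,0,0.3],[0,0,0]],[[0,0,0.3],[0,0,0]],[[0,0,0.3],[0,0,0]],[[0,0,0.2],[0,0,0]],[[0,0,0.1],[0,0,0]],[[0,0,0],[0,0,0]],[[0,0,0],[0,0,0]]]' 50 60
python3 - <<'E'
from h import *
import cv2
S,e,o=st(); w=cams.snapshot("wrist"); s=cams.snapshot("scene"); print(e,S["joint_pos"],S["grip_width"])
cv2.imwrite("pics/w4.png",np.hstack([cv2.resize(w["image"],(400,300)),cv2.resize(s["image"][230:384,100:305],(400,300))]))
E
```

```text
time: 10.1
eef_pos: [507.0, 351.8, 10.6]
orientation: [[-0.986, 0.164, 0.002], [0.164, 0.986, 0.001], [-0.001, 0.001, -1.0]]
ft_force: [-0.6, -0.1, -0.3]
grip_width: 0.502
grasp_force: 0.0
[506.96784739 351.79252781  10.55474433] [ 3.24430880e+01  1.98182022e+01  1.08679772e+02  3.49990117e-03
  5.13895175e+01 -4.81152023e+01] 0.5022779924265534
```

View pics/w4.png

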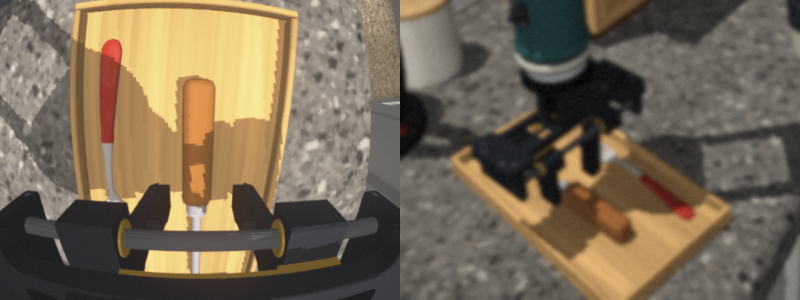

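The fingers appear higher or further forward than expected. I'll check by projecting the reported TCP into the scene view, where the fingertips sit at about (177,333) and (197,320).

```bash
python3 - <<'E'
from h import *
S,e,o=st(); s=cams.snapshot("scene")
for z in (0,-20,-40): 
    for y in (-22,0,22): print(z,y,np.round(pix(s,e+o@[0,y,z]),1),end=' ')
    print()
print(pix(s,[[427,363,20],[519,348,20],[505,350,34]]))
x=[]
import cv2
cv2.imwrite("pics/w5.png",cv2.resize(s["image"][290:370,140:260],(780,520),interpolation=cv2.INTER_CUBIC))
E
```

```text
0 -22 [[196.3 328.9]] 0 0 [[189.  334.8]] 0 22 [[181.4 341. ]] 
-20 -22 [[195.5 322.2]] -20 0 [[188.1 328.1]] -20 22 [[180.4 334.2]] 
-40 -22 [[194.7 315.4]] -40 0 [[187.2 321.2]] -40 22 [[179.4 327.2]] 
[[215.77757765 349.29546842]
 [185.97216821 328.97908594]
 [189.6825692  327.06548014]]
```

View pics/w5.png

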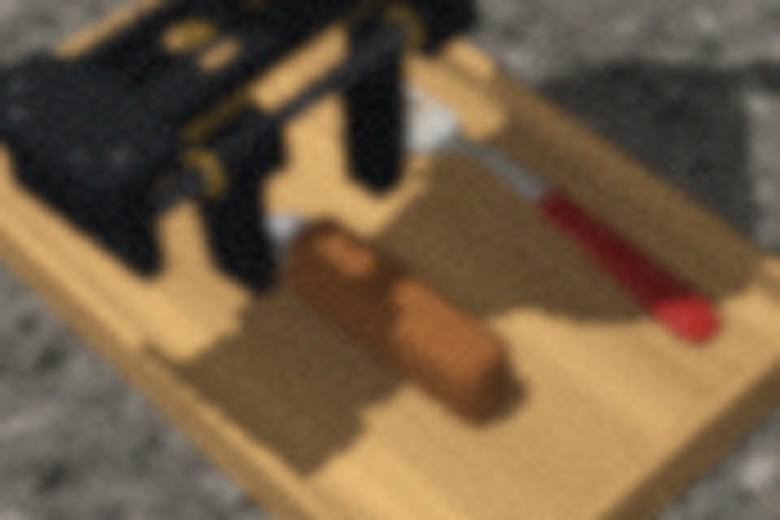

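The fingertips really sit about 22 mm higher than the reported TCP: measured at (180,334.6) and (199,319.5), against (181,341) and (196,329) expected. They therefore closed just above the handle. I'll step down slowly and watch the force.

```bash
python3 -c "
from workcell import arm
print({k:getattr(arm,k) for k in dir(arm) if k[0]!='_'})"
python3 -m handwheel '[[[0.005,-0.007,0.03],[0,0,0]],[[0,0,0.03],[0,0,0]],[[0,0,0],[0,0,0]]]'
python3 -m handwheel '[[[0,0,0.03],[0,0,0]],[[0,0,0.03],[0,0,0]],[[0,0,0],[0,0,0]]]'
python3 -m handwheel '[[[0,0,0],[0,0,0]],[[0,0,0],[0,0,0]],[[0,0,0],[0,0,0]],[[0,0,0],[0,0,0]],[[0,0,0],[0,0,0]],[[0,0,0],[0,0,0]]]' 0 60
```

```text
{'Unreachable': <class 'workcell.Unreachable'>, 'hand_in': <function connect.<locals>.done at 0x7feace9377e0>, 'pinch_z': 18.700000000000003}
time: 10.55
eef_pos: [504.5, 349.8, -0.3]
orientation: [[-0.986, 0.164, -0.001], [0.164, 0.986, -0.0], [0.001, -0.001, -1.0]]
ft_force: [0.6, -0.7, 0.6]
grip_width: 0.498
grasp_force: 0.0
time: 10.85
eef_pos: [504.2, 349.7, -9.9]
orientation: [[-0.986, 0.164, -0.002], [0.164, 0.986, -0.001], [0.001, -0.001, -1.0]]
ft_force: [-0.6, -0.4, -0.0]
grip_width: 0.503
grasp_force: 0.0
time: 11.45
eef_pos: [505.2, 350.2, -8.6]
orientation: [[-0.986, 0.164, 0.0], [0.164, 0.986, 0.0], [-0.0, 0.0, -1.0]]
ft_force: [0.3, -0.2, -0.3]
grip_width: 0.241
grasp_force: 60.0
```

It now grips at 0.24, or 21 mm. For a fuller grip I'll reopen and go a little deeper.

```bash
python3 -m handwheel '[[[0,0,0],[0,0,0]],[[0,0,0],[0,0,0]],[[0,0,0.02],[0,0,0]],[[0,0,0.02],[0,0,0]],[[0,0,0],[0,0,0]]]' 45 60
python3 -m handwheel '[[[0,0,0],[0,0,0]],[[0,0,0],[0,0,0]]]'
```

```text
time: 11.95
eef_pos: [504.4, 349.8, -15.5]
orientation: [[-0.986, 0.164, -0.001], [0.164, 0.986, -0.001], [0.001, -0.001, -1.0]]
ft_force: [-0.0, -0.9, -0.2]
grip_width: 0.452
grasp_force: 0.0
time: 12.15
eef_pos: [505.0, 350.1, -14.9]
orientation: [[-0.986, 0.164, -0.0], [0.164, 0.986, -0.0], [0.0, -0.0, -1.0]]
ft_force: [0.6, 0.3, -0.6]
grip_width: 0.446
grasp_force: 0.0
```

```bash
python3 -m handwheel '[[[0,0,0],[0,0,0]],[[0,0,0],[0,0,0]],[[0,0,0],[0,0,0]],[[0,0,0],[0,0,0]],[[0,0,0],[0,0,0]]]' 0 60
python3 -m handwheel '[[[0,0,-0.1],[0,0,0]],[[0,0,-0.2],[0,0,0]],[[0,0,-0.3],[0,0,0]],[[0,0,-0.3],[0,0,0]],[[0,0,-0.3],[0,0,0]],[[0,0,-0.3],[0,0,0]],[[0.1,-0.1,-0.3],[0,0,0]],[[0.3,-0.1,0],[0,0,0]],[[0.3,-0.1,0],[0,0,0]]]'
python3 - <<'E'
from h import *
for k in range(5):
    s=cams.snapshot("scene"); L=[]
    for t in ("ring","cupboard","hook","grip"):
        r=nets.mark_of(s,t); L.append((np.round(r[0]["point"],0).tolist(),round(r[0]["p"],2)) if r else None)
    print(L)
S,e,o=st(); print(e,"expected grip",e+o@[0,0,-35],"hook",e+o@[-121,22,-35])
r=nets.mark_of(s,"mug"); print("mug",r[0]["point"]); r=nets.mark_of(s,"onion"); print(r[0]["point"]); print(pix(s,[646,-90,325]))
m=nets.trace(s,"ring"); print(len(m)); 
if m: 
  ys,xs=np.nonzero(m[0]["mask"]); print(m[0]["p"],xs.min(),xs.max(),ys.min(),ys.max(),len(xs))
E
```

```text
time: 12.65
eef_pos: [505.1, 350.2, -14.7]
orientation: [[-0.986, 0.164, 0.0], [0.164, 0.986, 0.0], [-0.0, 0.0, -1.0]]
ft_force: [-0.2, 0.1, 0.3]
grip_width: 0.247
grasp_force: 60.0
time: 13.55
eef_pos: [394.1, 323.2, 258.5]
orientation: [[-0.986, 0.166, 0.004], [0.166, 0.986, 0.003], [-0.003, 0.004, -1.0]]
ft_force: [-0.9, 0.5, -2.0]
grip_width: 0.245
grasp_force: 60.0
[None, None, ([518.0, 325.0, 293.0], 0.81), ([394.0, 324.0, 294.0], 0.7)]
[None, None, ([518.0, 327.0, 288.0], 0.63), ([397.0, 322.0, 288.0], 0.71)]
[([475.0, 274.0, 2.0], 0.7), None, ([519.0, 323.0, 287.0], 0.78), ([398.0, 323.0, 287.0], 0.77)]
[None, ([456.0, -441.0, 0.0], 0.71), ([517.0, 323.0, 288.0], 0.56), ([394.0, 321.0, 286.0], 0.66)]
[None, None, ([516.0, 325.0, 288.0], 0.83), ([396.0, 321.0, 290.0], 0.83)]
[394.00617826 322.99185756 255.25528547] expected grip [394.00315576 322.99027301 290.2552853 ] hook [516.97287013 324.84748394 290.26598868]
mug [368.0, -81.4, -2.0]Traceback (most recent call last):
  File "<stdin>", line 8, in <module>
IndexError: list index out of range
```

```bash
cat >> h.py <<'E'
YAW=np.radians(-4.0); TH=np.radians(40)
RING=np.array([646.,-89.,325.])
def Rz(a): return R.from_euler("z",a).as_matrix()
def target(dc, ring=None, th=TH):
    "TCP pose that puts the hook point at ring + dc (cupboard axes)"
    ring=RING if ring is None else np.array(ring); C=Rz(YAW)
    hx=C@[np.cos(th),0,np.sin(th)]; hy=C@[0,1,0]; hz=np.cross(hx,hy)
    Rt=np.c_[-hx,hy,-hz]
    return ring+C@np.array(dc)-Rt@np.array([-121,22,-35.]), Rt
def hookpt(e,o): return e+o@[-121,22,-35.]
def incup(e,o): return Rz(YAW).T@(hookpt(e,o)-RING)
E
python3 - <<'E'
from h import *
p,Rt=target([-81,-45,-75]); print(p); go(p,Rt)
print(target([0,-45,-75])[0],target([0,-45,0])[0],target([0,0,0])[0])
E
```

```text
[ 490.50080551 -145.29004424  145.41114372]
shift [-1.147 -2.974  0.732] rows>= 10.0
turn [-0.022 -0.465 -0.061] rows>= 5.0
[ 571.30349358 -150.94031861  145.41114372] [ 571.30349358 -150.94031861  220.41114372] [ 574.4425349  -106.04993635  220.41114372]
```

```bash
python3 -m handwheel '[[[-0.1,-0.27,0.04],[0,0,0]],[[-0.1,-0.27,0.04],[0,0,0]],[[-0.1,-0.27,0.04],[0,0,0]],[[-0.1,-0.27,0.04],[0,0,0]],[[-0.1,-0.27,0.04],[0,0,0]],[[-0.1,-0.27,0.04],[0,0,0]],[[-0.1,-0.27,0.04],[0,0,0]],[[-0.1,-0.27,0.04],[0,0,0]],[[-0.1,-0.27,0.04],[0,0,0]],[[-0.1,-0.27,0.04],[0,0,0]],[[-0.1,-0.27,0.04],[0,0,0]]]'
python3 -m handwheel '[[[0,0,0],[-0.0044,-0.093,-0.012]],[[0,0,0],[-0.0044,-0.093,-0.012]],[[0,0,0],[-0.0044,-0.093,-0.012]],[[0,0,0],[-0.0044,-0.093,-0.012]],[[0,0,0],[-0.0044,-0.093,-0.012]],[[0,0,0],[0,0,0]],[[0,0,0],[0,0,0]]]'
python3 - <<'E'
from h import *
p,Rt=target([-81,-45,-75]); go(p,Rt); S,e,o=st(); print(S["joint_pos"],hookpt(e,o))
import cv2
for n in ("scene","top","wrist"):
  s=cams.snapshot(n)
  for t in ("ring","cupboard","hook","grip"):
    r=nets.mark_of(s,t); print(n,t,[(np.round(q["point"],0).tolist(),round(q["p"],2)) for q in r[:2]])
  cv2.imwrite(f"pics/x_{n}.png",s["image"])
E
```

```text
time: 16.0
eef_pos: [483.9, -145.4, 189.3]
orientation: [[-0.986, 0.164, 0.001], [0.164, 0.986, -0.0], [-0.001, 0.0, -1.0]]
ft_force: [1.8, 0.8, -0.7]
grip_width: 0.244
grasp_force: 60.0
time: 16.7
eef_pos: [483.5, -142.6, 188.9]
orientation: [[-0.781, 0.073, 0.621], [0.06, 0.997, -0.041], [-0.622, 0.005, -0.783]]
ft_force: [0.7, 0.3, -0.3]
grip_width: 0.247
grasp_force: 60.0
shift [ 0.143 -0.016  0.257] rows>= 1.0
turn [ 0.001 -0.018 -0.004] rows>= 1.0
[ -31.63543899  -27.28187146  140.9586974    30.32637827   35.10314646
 -137.55955177] [ 557.81829697 -126.528957    291.6948674 ]
scene ring [([646.0, -87.0, 327.0], 0.61)]
scene cupboard [([676.0, -91.0, 0.0], 0.58)]
scene hook [([559.0, -125.0, 289.0], 0.66)]
scene grip [([463.0, -141.0, 215.0], 0.76)]
top ring []
top cupboard [([677.0, -94.0, -2.0], 0.89)]
top hook [([557.0, -127.0, 294.0], 0.66)]
top grip [([463.0, -141.0, 220.0], 0.52)]
wrist ring []
wrist cupboard [([680.0, -88.0, -1.0], 0.69)]
wrist hook []
wrist grip [([465.0, -139.0, 218.0], 0.79)]
```

```bash
sed -i 's/^RING=.*/RING=np.array([646.5,-88.5,326.])/' h.py; python3 -m handwheel '[[[0.07,-0.01,0.125],[0,-0.009,0]],[[0.07,-0.01,0.125],[0,-0.009,0]],[[0,0,0],[0,0,0]],[[0,0,0],[0,0,0]]]'
python3 - <<'E'
from h import *
p,Rt=target([0,-45,-75]); go(p,Rt); S,e,o=st(); print(S["joint_pos"],incup(e,o))
E
```

```text
time: 17.85
eef_pos: [491.3, -142.6, 148.3]
orientation: [[-0.766, 0.073, 0.639], [0.058, 0.997, -0.045], [-0.64, 0.002, -0.768]]
ft_force: [1.3, 0.6, -1.9]
grip_width: 0.239
grasp_force: 60.0
shift [-0.406 -0.013  0.355] rows>= 2.0
turn [-0.001 -0.002 -0.003] rows>= 1.0
[ -31.24288819  -23.32510635  143.98519991   38.30867739   28.14685782
 -146.20224671] [-80.4092009  -43.25587793 -73.26702056]
```

```bash
python3 -m handwheel '[[[-0.14,0.01,0.12],[0,0,0]],[[-0.14,-0.01,0.12],[0,0,0]],[[-0.126,-0.01,0.115],[0,0,0]],[[0,0,0],[0,0,0]],[[0,0,0],[0,0,0]]]'
python3 - <<'E'
from h import *
p,Rt=target([0,-45,0]); go(p,Rt); S,e,o=st(); print(S["joint_pos"],incup(e,o))
s=cams.snapshot("scene")
for t in ("ring","hook"):
    r=nets.mark_of(s,t); print(t,[(np.round(q["point"],0).tolist(),round(q["p"],2)) for q in r[:2]])
E
```

```text
time: 18.35
eef_pos: [573.0, -150.4, 148.1]
orientation: [[-0.765, 0.073, 0.64], [0.057, 0.997, -0.046], [-0.642, 0.002, -0.767]]
ft_force: [0.0, 0.2, -0.9]
grip_width: 0.242
grasp_force: 60.0
shift [-0.308  0.    -0.38 ] rows>= 2.0
turn [-0.001 -0.001 -0.002] rows>= 1.0
[ -25.59149682  -11.81483638  136.29307395   38.69582763   22.11172341
 -143.24877604] [  1.37522158 -45.32057993 -73.34055037]
ring [([646.0, -85.0, 327.0], 0.96), ([677.0, -93.0, 2.0], 0.49)]
hook [([645.0, -134.0, 249.0], 0.64)]
```

```bash
python3 -m handwheel '[[[-0.077,0,-0.095],[0,0,0]],[[-0.077,0,-0.095],[0,0,0]],[[-0.077,0,-0.095],[0,0,0]],[[-0.075,0,-0.094],[0,0,0]],[[0,0,0],[0,0,0]],[[0,0,0],[0,0,0]]]'
python3 - <<'E'
from h import *
L=[];M=[]
for k in range(4):
  s=cams.snapshot("scene")
  for t,Q in (("ring",L),("hook",M)):
    r=nets.mark_of(s,t); Q+= [q["point"] for q in r[:1] if np.linalg.norm(np.array(q["point"])-RING)<80]
S,e,o=st();p,Rt=target([0,-45,0]); go(p,Rt);  print(S["joint_pos"],S["ft_force"],incup(e,o),hookpt(e,o)); print(np.round(L,0).tolist(),np.round(M,0).tolist())
E
```

```text
time: 19.1
eef_pos: [570.4, -150.5, 220.1]
orientation: [[-0.765, 0.075, 0.64], [0.058, 0.997, -0.047], [-0.642, 0.002, -0.767]]
ft_force: [-0.4, -0.0, -2.8]
grip_width: 0.24
grasp_force: 60.0
shift [-0.012  0.    -0.005] rows>= 1.0
turn [-0.001 -0.001 -0.004] rows>= 1.0
[ -25.69366974  -17.60681554  132.16962515   27.64404284   30.54638593
 -130.9472763 ] [-0.44507499  0.45972722 -1.18177441] [ -0.51900989 -45.62907386  -1.82286614] [ 642.7993311  -133.98171943  324.17713386]
[[648.0, -85.0, 327.0], [645.0, -87.0, 327.0], [643.0, -85.0, 326.0], [647.0, -88.0, 326.0]] []
```

```bash
python3 -m handwheel '[[[-0.013,0,-0.015],[0,0,0]],[[0,0.06,0],[0,0,0]],[[0,0.06,0],[0,0,0]],[[0,0.04,0],[0,0,0]],[[0,0,0],[0,0,0]]]'
python3 -m handwheel '[[[0,0.04,0],[0,0,0]],[[0,0.04,0],[0,0,0]],[[0,0,0],[0,0,0]]]'
python3 - <<'E'
from h import *
S,e,o=st(); print(S["ft_force"],incup(e,o),hookpt(e,o))
s=cams.snapshot("scene")
for t in ("ring","hook"):
    r=nets.mark_of(s,t); print(t,[(np.round(q["point"],0).tolist(),round(q["p"],2)) for q in r[:2]])
E
```

```text
time: 20.2
eef_pos: [572.9, -125.8, 223.1]
orientation: [[-0.765, 0.073, 0.64], [0.058, 0.997, -0.045], [-0.641, 0.002, -0.767]]
ft_force: [-0.4, 0.2, -1.6]
grip_width: 0.248
grasp_force: 60.0
time: 20.5
eef_pos: [573.6, -113.9, 222.8]
orientation: [[-0.765, 0.074, 0.639], [0.058, 0.997, -0.046], [-0.641, 0.002, -0.767]]
ft_force: [-0.1, 0.4, -1.7]
grip_width: 0.242
grasp_force: 60.0
[-0.1448375   0.42825994 -1.73026634] [-0.41502005 -8.93704911  1.32065577] [645.46257388 -97.38632857 327.32065577]
ring [([646.0, -88.0, 324.0], 0.78)]
hook []
```

```bash
python3 -m handwheel '[[[0,0.04,0],[0,0,0]],[[0,0.03,0],[0,0,0]],[[0,0,0],[0,0,0]],[[0,0,0],[0,0,0]]]'
python3 -m handwheel '[[[0.022,0,0.026],[0,0,0]],[[0.022,0,0.026],[0,0,0]],[[0.017,0,0.02],[0,0,0]],[[0,0,0],[0,0,0]],[[0,0,0],[0,0,0]]]'
python3 - <<'E'
from h import *
S,e,o=st(); print(S["joint_pos"],S["ft_force"],incup(e,o),hookpt(e,o))
s=cams.snapshot("scene")
for t in ("ring","hook"):
    r=nets.mark_of(s,t); print(t,[(np.round(q["point"],0).tolist(),round(q["p"],2)) for q in r[:2]])
E
```

```text
time: 21.05
eef_pos: [574.5, -103.8, 223.0]
orientation: [[-0.765, 0.074, 0.64], [0.058, 0.997, -0.046], [-0.641, 0.002, -0.767]]
ft_force: [-0.4, 0.4, -2.4]
grip_width: 0.246
grasp_force: 60.0
time: 21.55
eef_pos: [574.1, -104.0, 208.2]
orientation: [[-0.766, 0.075, 0.639], [0.059, 0.997, -0.046], [-0.64, 0.003, -0.768]]
ft_force: [0.5, -0.0, -1.9]
grip_width: 0.246
grasp_force: 60.0
[ -18.53043119  -18.43281244  134.00455836   20.57221737   27.00082266
 -119.43219359] [ 5.10350302e-01 -1.10841415e-03 -1.90222961e+00] [ -0.56398225   0.85683572 -13.37819087] [645.99716142 -87.60591008 312.62180913]
ring [([648.0, -84.0, 320.0], 0.62)]
hook [([648.0, -87.0, 311.0], 0.55), ([371.0, -265.0, 1.0], 0.28)]
```

```bash
python3 -m handwheel '[[[0.034,0,0.041],[0,0,0]],[[0.034,0,0.041],[0,0,0]],[[0.017,0,0.02],[0,0,0]],[[0,0,0],[0,0,0]],[[0,0,0],[0,0,0]]]'
python3 - <<'E'
from h import *
import cv2
S,e,o=st(); print(S["joint_pos"],S["ft_force"],incup(e,o),hookpt(e,o))
for k in range(2):
  s=cams.snapshot("scene")
  for t in ("ring","hook"):
    r=nets.mark_of(s,t); print(t,[(np.round(q["point"],0).tolist(),round(q["p"],2)) for q in r[:2]])
print(pix(s,[[646,-87,326],[646,-87,295]]))
cv2.imwrite("pics/y1.png",s["image"])
E
```

```text
time: 22.2
eef_pos: [573.8, -103.7, 187.9]
orientation: [[-0.766, 0.074, 0.638], [0.059, 0.997, -0.046], [-0.64, 0.003, -0.768]]
ft_force: [0.6, -0.6, -0.5]
grip_width: 0.244
grasp_force: 60.0
[ -18.51263673  -16.99761607  135.30231598   22.6220368    24.49822932
 -121.71265302] [ 0.64585266 -0.61745513 -0.47406627] [ -0.75609766   1.11093662 -33.74022481] [645.82323918 -87.33902686 292.25977519]
ring [([647.0, -86.0, 299.0], 0.83), ([675.0, -93.0, -2.0], 0.26)]
hook [([645.0, -89.0, 289.0], 0.55), ([512.0, 324.0, -2.0], 0.53)]
ring [([646.0, -86.0, 297.0], 0.83)]
hook [([649.0, -89.0, 294.0], 0.64)]
[[234.79500246 139.43057011]
 [235.32501499 149.34165226]]
```

The ring follows the hook: ring z is 298, hook 292, with the spring load visible. I'll keep pulling and lower the tilt on the way to stay clear of the wrist singularity.

```bash
python3 - <<'E'
from h import *
S,e,o=st()
for z,th in ((-73,34),(-113,27),(-133,23)):
    p,Rt=target([-0.7,1,z],th=np.radians(th)); d=o.T@(p-e)/150; v=R.from_matrix(o.T@Rt).as_rotvec()/1.5
    print(z,th,np.round(d,3),np.round(v,3)); e,o=p,Rt
E
```

```text
-73 34 [ 0.193 -0.005  0.122] [-0.001  0.068 -0.004]
-113 27 [ 0.172 -0.     0.121] [-0.     0.081  0.   ]
-133 23 [ 0.075 -0.     0.062] [-0.     0.047  0.   ]
```

```bash
python3 -m handwheel '[[[0.039,-0.001,0.024],[0,0.0136,-0.001]],[[0.039,-0.001,0.024],[0,0.0136,-0.001]],[[0.039,-0.001,0.024],[0,0.0136,-0.001]],[[0.039,-0.001,0.024],[0,0.0136,-0.001]],[[0.038,-0.001,0.024],[0,0.0136,0]],[[0,0,0],[0,0,0]],[[0,0,0],[0,0,0]]]'
python3 - <<'E'
from h import *
S,e,o=st(); print(S["joint_pos"],S["ft_force"],incup(e,o),hookpt(e,o))
s=cams.snapshot("scene")
for t in ("ring","hook"):
    r=nets.mark_of(s,t); print(t,[(np.round(q["point"],0).tolist(),round(q["p"],2)) for q in r[:2]])
for z,th in ((-113,27),(-133,23)):
    p,Rt=target([-0.7,1,z],th=np.radians(th)); d=o.T@(p-e)/150; v=R.from_matrix(o.T@Rt).as_rotvec()/1.5
    print(z,th,np.round(d,3),np.round(v,3)); e,o=p,Rt
E
```

```text
time: 23.2
eef_pos: [561.8, -103.7, 156.0]
orientation: [[-0.828, 0.07, 0.557], [0.057, 0.998, -0.04], [-0.558, -0.001, -0.83]]
ft_force: [0.8, -0.6, -0.1]
grip_width: 0.242
grasp_force: 60.0
[ -17.92051746  -13.80303549  134.06615243   16.77280939   27.57408847
 -116.61375698] [ 0.82800191 -0.64892686 -0.12522995] [ -2.57963819   1.07811454 -73.3657794 ] [644.00185114 -87.24456523 252.6342206 ]
ring [([647.0, -88.0, 259.0], 0.97)]
hook [([642.0, -86.0, 249.0], 0.6)]
-113 27 [0.16  0.    0.127] [-0.001  0.081  0.   ]
-133 23 [ 0.075 -0.     0.062] [-0.     0.047  0.   ]
```

```bash
python3 -m handwheel '[[[0.032,0,0.025],[0,0.016,0]],[[0.032,0,0.025],[0,0.016,0]],[[0.032,0,0.025],[0,0.016,0]],[[0.032,0,0.025],[0,0.016,0]],[[0.032,0,0.025],[0,0.016,0]],[[0,0,0],[0,0,0]],[[0,0,0],[0,0,0]]]'
python3 - <<'E'
from h import *
S,e,o=st(); print(S["joint_pos"],S["ft_force"],incup(e,o),hookpt(e,o))
s=cams.snapshot("scene")
for t in ("ring","hook"):
    r=nets.mark_of(s,t); print(t,[(np.round(q["point"],0).tolist(),round(q["p"],2)) for q in r[:2]])
for z,th in ((-128,24),(-156,20)):
    p,Rt=target([-0.7,1,z],th=np.radians(th)); d=o.T@(p-e)/150; v=R.from_matrix(o.T@Rt).as_rotvec()/1.5
    print(z,th,np.round(d,3),np.round(v,3)); e,o=p,Rt
E
```

```text
time: 24.05
eef_pos: [551.3, -103.0, 127.8]
orientation: [[-0.888, 0.07, 0.454], [0.062, 0.998, -0.033], [-0.456, -0.001, -0.89]]
ft_force: [1.3, -0.9, -0.7]
grip_width: 0.247
grasp_force: 60.0
[ -16.9601776    -9.78935468  131.60478641   10.9649325    32.14043214
 -110.92335348] [ 1.30683627 -0.86314845 -0.69202364] [  -2.15393064    0.96436233 -111.89928614] [644.41858674 -87.3877362  214.10071386]
ring [([647.0, -90.0, 221.0], 0.85)]
hook [([646.0, -90.0, 212.0], 0.81), ([473.0, 277.0, 6.0], 0.66)]
-128 24 [0.052 0.001 0.056] [-0.001  0.036  0.   ]
-156 20 [ 0.09  -0.     0.114] [-0.     0.047  0.   ]
```

```bash
python3 -m handwheel '[[[0.026,0,0.028],[0,0.018,0]],[[0.026,0,0.028],[0,0.018,0]],[[0.023,0,0.028],[0,0.012,0]],[[0.023,0,0.028],[0,0.012,0]],[[0,0,0],[0,0,0]]]'
python3 - <<'E'
from h import *
S,e,o=st(); print(S["ft_force"],S["torque"],incup(e,o),hookpt(e,o))
s=cams.snapshot("scene")
for t in ("ring","hook"):
    r=nets.mark_of(s,t); print(t,[(np.round(q["point"],0).tolist(),round(q["p"],2)) for q in r[:2]])
print(o.T@[0,0,-1])
E
```

```text
time: 24.7
eef_pos: [546.1, -102.9, 107.0]
orientation: [[-0.925, 0.07, 0.374], [0.064, 0.998, -0.028], [-0.375, -0.001, -0.927]]
ft_force: [1.3, 0.4, 3.5]
grip_width: 0.243
grasp_force: 60.0
[1.27175003 0.35607219 3.5131328 ] [ 0.08752579 -0.62211427  0.02378587] [-5.26419246e-02  7.42867067e-01 -1.41167862e+02] [646.4993061  -87.75527041 184.83213765]
ring [([647.0, -86.0, 196.0], 0.7), ([373.0, -264.0, 2.0], 0.27)]
hook [([646.0, -89.0, 186.0], 0.56)]
[0.37495664 0.00142349 0.92704126]
```

```bash
python3 -m handwheel '[[[0.0075,0,0.0185],[0,0,0]],[[0.0075,0,0.0185],[0,0,0]],[[0,0,0],[0,0,0]]]'
python3 -m handwheel '[[[0.0075,0,0.0185],[0,0,0]],[[0,0,0],[0,0,0]]]'
python3 -m handwheel '[[[0.0075,0,0.0185],[0,0,0]],[[0,0,0],[0,0,0]]]'
python3 - <<'E'
from h import *
S,e,o=st(); print(S["ft_force"],S["torque"],incup(e,o),hookpt(e,o))
s=cams.snapshot("scene")
for t in ("ring","hook"):
    r=nets.mark_of(s,t); print(t,[(np.round(q["point"],0).tolist(),round(q["p"],2)) for q in r[:2]])
E
```

```text
time: 25.15
eef_pos: [547.2, -103.1, 102.4]
orientation: [[-0.923, 0.07, 0.378], [0.064, 0.998, -0.028], [-0.379, -0.002, -0.926]]
ft_force: [4.8, 0.9, 5.8]
grip_width: 0.24
grasp_force: 60.0
time: 25.35
eef_pos: [547.8, -103.3, 100.0]
orientation: [[-0.923, 0.07, 0.379], [0.064, 0.998, -0.029], [-0.38, -0.002, -0.925]]
ft_force: [4.3, 0.6, 5.7]
grip_width: 0.243
grasp_force: 60.0
time: 25.55
eef_pos: [548.6, -103.4, 97.7]
orientation: [[-0.922, 0.07, 0.38], [0.064, 0.998, -0.029], [-0.381, -0.002, -0.924]]
ft_force: [6.4, 0.4, 5.6]
grip_width: 0.242
grasp_force: 60.0
[6.40340192 0.44017286 5.62813213] [ 0.28462896 -1.85212089  0.13895025] [   1.86032468    0.39274967 -149.8436889 ] [648.38318985 -88.23797674 176.1563111 ]
ring [([643.0, -88.0, 195.0], 0.7)]
hook [([643.0, -87.0, 185.0], 0.78)]
```

The handle is turning in the fingers: the ring stays at about 195 and the hook is at 185 against 176 commanded. Pulling slightly backward, more along the shaft, cuts that moment.

```bash
python3 -m handwheel '[[[0.014,0,0.016],[0,0,0]],[[0.014,0,0.016],[0,0,0]],[[0,0,0],[0,0,0]]]'
python3 -m handwheel '[[[0.014,0,0.016],[0,0,0]],[[0.014,0,0.016],[0,0,0]],[[0,0,0],[0,0,0]]]'
python3 - <<'E'
from h import *
S,e,o=st(); print(S["joint_pos"],S["ft_force"],S["torque"],incup(e,o),hookpt(e,o))
for k in range(2):
  s=cams.snapshot("scene")
  for t in ("ring","hook","grip"):
    r=nets.mark_of(s,t); print(t,[(np.round(q["point"],0).tolist(),round(q["p"],2)) for q in r[:1]])
print(e+o@[0,0,-35])
E
```

```text
time: 26.0
eef_pos: [549.6, -103.9, 94.3]
orientation: [[-0.92, 0.071, 0.386], [0.064, 0.997, -0.03], [-0.388, -0.003, -0.922]]
ft_force: [10.2, 2.1, 8.1]
grip_width: 0.24
grasp_force: 60.0
time: 26.3
eef_pos: [546.2, -103.5, 87.1]
orientation: [[-0.921, 0.07, 0.383], [0.064, 0.998, -0.03], [-0.384, -0.003, -0.923]]
ft_force: [8.8, -0.6, -0.1]
grip_width: 0.245
grasp_force: 60.0
[ -16.3142419    -4.8167102   130.80687364    8.5507222    32.12310832
 -108.67436099] [ 8.83254807 -0.57553316 -0.12239549] [ 0.06904387 -0.85015651 -0.07749445] [  -0.74524115    0.20611972 -160.08663494] [645.77095241 -88.24239698 165.91336506]
ring [([644.0, -85.0, 182.0], 0.73)]
hook [([642.0, -89.0, 175.0], 0.65)]
grip [([537.0, -103.0, 118.0], 0.74)]
ring [([647.0, -88.0, 180.0], 0.79)]
hook [([641.0, -87.0, 170.0], 0.67)]
grip [([534.0, -100.0, 117.0], 0.75)]
[ 532.78806442 -102.45196719  119.45956934]
```

The vertical load dropped and the ring is at about 181, so the catch has snapped. I'll pull a little further to confirm it's on the stop, and ease the x load.

```bash
python3 -m handwheel '[[[0.004,0,0.02],[0,0,0]],[[0.004,0,0.02],[0,0,0]],[[0,0,0],[0,0,0]]]'
python3 - <<'E'
from h import *
S,e,o=st(); print(S["ft_force"],S["torque"],incup(e,o),hookpt(e,o))
for k in range(4):
  s=cams.snapshot("scene"); L=[]
  for t in ("ring","hook"):
    r=nets.mark_of(s,t); L.append([(np.round(q["point"],0).tolist(),round(q["p"],2)) for q in r[:1]])
  print(L)
E
```

```text
time: 27.0
eef_pos: [547.2, -103.6, 80.9]
orientation: [[-0.921, 0.071, 0.383], [0.064, 0.997, -0.03], [-0.384, -0.003, -0.923]]
ft_force: [8.6, 1.2, 6.4]
grip_width: 0.241
grasp_force: 60.0
[8.64909613 1.22829361 6.40836872] [ 0.24211432 -2.15939558  0.17119226] [ 2.83802154e-01  1.46072180e-01 -1.66375181e+02] [646.79330031 -88.37408068 159.62481918]
[[([647.0, -85.0, 181.0], 0.63)], [([370.0, -80.0, -0.0], 0.63)]]
[[([646.0, -89.0, 180.0], 0.95)], [([455.0, -438.0, -4.0], 0.71)]]
[[([646.0, -88.0, 182.0], 0.97)], [([640.0, -88.0, 175.0], 0.75)]]
[[([646.0, -86.0, 182.0], 0.8)], [([642.0, -88.0, 172.0], 0.75)]]
```

```bash
python3 -m handwheel '[[[-0.02,0,-0.021],[0,0,0]],[[-0.019,0,-0.021],[0,0,0]],[[0,0,0],[0,0,0]],[[0,0,0],[0,0,0]]]'
python3 - <<'E'
from h import *
S,e,o=st(); print(S["ft_force"],S["torque"],incup(e,o),hookpt(e,o),"grip",e+o@[0,0,-35])
for k in range(4):
  s=cams.snapshot("scene"); L=[]
  for t in ("ring","hook","grip"):
    r=nets.mark_of(s,t); L.append([(np.round(q["point"],0).tolist(),round(q["p"],2)) for q in r[:1]])
  print(L)
E
```

```text
time: 28.0
eef_pos: [545.2, -102.6, 84.8]
orientation: [[-0.925, 0.07, 0.374], [0.064, 0.998, -0.027], [-0.375, -0.001, -0.927]]
ft_force: [4.2, 1.6, 1.2]
grip_width: 0.245
grasp_force: 60.0
[4.16401818 1.55317249 1.23688034] [ 0.1695947  -0.88742605  0.07063629] [  -0.95702833    0.9599748  -163.47113559] [645.6122674  -87.47560473 162.52886441] grip [ 532.16399435 -101.65705841  117.21467555]
[[([648.0, -84.0, 181.0], 0.66)], [([641.0, -86.0, 173.0], 0.69)], [([537.0, -103.0, 114.0], 0.75)]]
[[([648.0, -88.0, 180.0], 0.93)], [([644.0, -89.0, 173.0], 0.72)], [([537.0, -101.0, 113.0], 0.64)]]
[[([646.0, -87.0, 178.0], 0.93)], [([639.0, -86.0, 175.0], 0.68)], [([536.0, -102.0, 115.0], 0.51)]]
[[([647.0, -90.0, 180.0], 0.58)], [([639.0, -86.0, 175.0], 0.6)], [([534.0, -104.0, 114.0], 0.49)]]
```

```bash
python3 -m handwheel '[[[-0.02,0,-0.012],[0,0,0]],[[-0.02,0,-0.012],[0,0,0]],[[0,0,0],[0,0,0]],[[0,0,0],[0,0,0]]]'
python3 - <<'E'
from h import *
S,e,o=st(); print(S["ft_force"],S["torque"],incup(e,o),hookpt(e,o),"grip",e+o@[0,0,-35])
for k in range(4):
  s=cams.snapshot("scene"); L=[]
  for t in ("ring","hook","grip"):
    r=nets.mark_of(s,t); L.append([(np.round(q["point"],0).tolist(),round(q["p"],2)) for q in r[:1]])
  print(L)
E
```

```text
time: 29.2
eef_pos: [548.6, -102.9, 89.7]
orientation: [[-0.926, 0.07, 0.372], [0.064, 0.998, -0.027], [-0.373, -0.001, -0.928]]
ft_force: [-0.4, 0.4, -1.1]
grip_width: 0.241
grasp_force: 60.0
[-0.36864499  0.42726494 -1.08368352] [ 0.10993296  0.15911173 -0.00283638] [   2.57047177    0.8821815  -158.70466401] [649.1257481  -87.7992745  167.29533599] grip [ 535.58547729 -101.94337546  122.2004215 ]
[[([645.0, -90.0, 181.0], 0.93)], [([648.0, -88.0, 179.0], 0.73)], [([536.0, -104.0, 122.0], 0.49)]]
[[([644.0, -87.0, 179.0], 0.93)], [([645.0, -88.0, 179.0], 0.57)], [([537.0, -102.0, 121.0], 0.8)]]
[[([643.0, -86.0, 179.0], 0.67)], [], [([540.0, -101.0, 125.0], 0.65)]]
[[([647.0, -86.0, 179.0], 0.94)], [([645.0, -87.0, 178.0], 0.61)], [([537.0, -102.0, 121.0], 0.79)]]
```

The hook is centred in the ring and unloaded. I'll slide it out sideways.

```bash
python3 -m handwheel '[[[0,-0.06,0],[0,0,0]],[[0,-0.06,0],[0,0,0]],[[0,0,0],[0,0,0]]]'
python3 -m handwheel '[[[0,-0.08,0],[0,0,0]],[[0,-0.08,0],[0,0,0]],[[0,-0.06,0],[0,0,0]],[[0,0,0],[0,0,0]]]'
python3 - <<'E'
from h import *
S,e,o=st(); print(S["joint_pos"],incup(e,o),hookpt(e,o),"grip",e+o@[0,0,-35])
for k in range(2):
  s=cams.snapshot("scene"); L=[]
  for t in ("ring","hook","grip"):
    r=nets.mark_of(s,t); L.append([(np.round(q["point"],0).tolist(),round(q["p"],2)) for q in r[:1]])
  print(L)
E
```

```text
time: 30.3
eef_pos: [548.4, -121.7, 90.7]
orientation: [[-0.925, 0.071, 0.374], [0.065, 0.997, -0.028], [-0.375, -0.001, -0.927]]
ft_force: [0.5, 0.3, -0.5]
grip_width: 0.24
grasp_force: 60.0
time: 30.7
eef_pos: [546.1, -154.7, 90.8]
orientation: [[-0.925, 0.071, 0.374], [0.065, 0.997, -0.028], [-0.375, -0.001, -0.927]]
ft_force: [0.7, -0.5, -1.4]
grip_width: 0.244
grasp_force: 60.0
[ -22.7814197    -3.15431879  128.64412955   12.24739803   34.13121078
 -117.63311107] [   3.53865475  -51.03846182 -157.44824112] [ 646.46977164 -139.66097877  168.55175888] grip [ 533.01515922 -153.68210217  123.20356136]
[[([647.0, -88.0, 180.0], 0.77)], [([643.0, -140.0, 176.0], 0.55)], [([642.0, -137.0, 180.0], 0.67)]]
[[([647.0, -88.0, 179.0], 0.56)], [([640.0, -139.0, 179.0], 0.71)], [([535.0, -150.0, 122.0], 0.8)]]
```

```bash
python3 -m handwheel '[[[-0.07,0,-0.165],[0,0,0]],[[-0.07,0,-0.165],[0,0,0]],[[-0.07,0,-0.165],[0,0,0]],[[0.17,0,-0.07],[0,0,0]],[[0.17,0,-0.07],[0,0.08,0]],[[0.17,0,-0.06],[0,0.08,0]],[[0.17,0,-0.04],[0,0.08,0]],[[0.17,0,-0.02],[0,0.08,0]],[[0.05,0,-0.2],[0,0,0]],[[0,0,-0.25],[0,0,0]]]'
python3 - <<'E'
from h import *
S,e,o=st(); print(S["joint_pos"],"grip",e+o@[0,0,-35])
G=[];H=[]
for k in range(3):
  s=cams.snapshot("scene")
  for t,Q in (("grip",G),("hook",H)):
    r=nets.mark_of(s,t)
    if r: Q.append(np.round(r[0]["point"],0).tolist())
print(G,H)
a=np.radians(-9.5); c,s_=np.cos(a),np.sin(a)
Rt=np.array([[-c,-s_,0],[-s_,c,0],[0,0,-1.]])@R.from_euler("y",5.5,degrees=True).as_matrix()
go([440,300,250],Rt)
E
```

```text
time: 32.1
eef_pos: [411.3, -143.5, 244.7]
orientation: [[-0.992, 0.07, -0.101], [0.069, 0.998, 0.007], [0.101, 0.0, -0.995]]
ft_force: [1.4, -0.1, -2.0]
grip_width: 0.248
grasp_force: 60.0
[ -21.08180926   -8.53764493  113.33045173   -1.70142249   80.76213242
 -106.74136374] grip [ 414.8009862  -143.72301618  279.54498834]
[[419.0, -143.0, 276.0], [421.0, -145.0, 283.0], [418.0, -146.0, 275.0]] [[539.0, -131.0, 279.0], [541.0, -129.0, 288.0], [537.0, -130.0, 280.0]]
shift [ 0.023  2.966 -0.035] rows>= 9.0
turn [-0.006 -0.002  0.064] rows>= 1.0
```

```bash
python3 -m handwheel '[[[0,0.29,0],[0,0,0.006]],[[0,0.29,0],[0,0,0.006]],[[0,0.29,0],[0,0,0.006]],[[0,0.29,0],[0,0,0.006]],[[0,0.29,0],[0,0,0.006]],[[0,0.29,0],[0,0,0.006]],[[0,0.29,0],[0,0,0.006]],[[-0.07,0.29,0],[0,0,0.006]],[[-0.13,0.27,0],[0,0,0.006]],[[-0.15,0.25,0],[0,0,0.006]],[[-0.15,0.1,0],[0,0,0]],[[-0.05,0,0],[0,0,0]]]'
python3 - <<'E'
from h import *
for k in range(2): s=cams.snapshot("scene")
S,e,o=st(); print(S["joint_pos"],"grip",e+o@[0,0,-35],e)
G=[];H=[]
for k in range(6):
  s=cams.snapshot(("scene","top")[k%2])
  for t,Q in (("grip",G),("hook",H)):
    r=nets.mark_of(s,t)
    if r and r[0]["point"][2]>100: Q.append(np.array(r[0]["point"]))
print(np.round(G),np.round(H)); g,h=np.median(G,0),np.median(H,0); d=h-g
print(g,h,"pitch",np.degrees(np.arcsin(d[2]/121)),"yaw",np.degrees(np.arctan2(d[1],d[0])-np.arctan2(22,121)))
a=np.radians(-9.5); c,s_=np.cos(a),np.sin(a)
Rt=np.array([[-c,-s_,0],[-s_,c,0],[0,0,-1.]])@R.from_euler("y",5.5,degrees=True).as_matrix()
p=e+np.array([505,350,60])-g; print(p); go(p,Rt)
E
```

```text
time: 33.75
eef_pos: [543.9, 283.0, 233.7]
orientation: [[-0.983, 0.157, -0.098], [0.157, 0.988, 0.004], [0.097, -0.011, -0.995]]
ft_force: [-1.1, -1.3, -0.6]
grip_width: 0.249
grasp_force: 60.0
[ 23.53620073  10.95745228  94.53758935   2.47865106  79.61021736
 -57.83587776] grip [546.28410352 280.61533859 269.10228022] [542.8420613  280.74003861 234.27216688]
[[553. 278. 265.]
 [547. 281. 271.]
 [547. 284. 268.]] [[673. 283. 275.]
 [576. 280. 259.]
 [668. 285. 276.]]
[547.4 280.8 268.1] [667.9 283.2 275.1] pitch 3.3164835455552235 yaw -9.16383657376558
[500.4420613  349.94003861  26.17216688]
shift [0.218 0.419 1.422] rows>= 5.0
turn [-0.007  0.     0.004] rows>= 1.0
```

```bash
python3 -m handwheel '[[[0.14,0.2,0.05],[0,0,0]],[[0.14,0.219,0.05],[0,0,0]],[[-0.015,0,0.3],[0,0,0]],[[-0.015,0,0.3],[0,0,0]],[[-0.015,0,0.3],[0,0,0]],[[-0.015,0,0.3],[0,0,0]],[[-0.002,0,0.12],[0,0,0]],[[0,0,0],[0,0.03,0]],[[0,0,0],[0,0,0]]]'
python3 - <<'E'
from h import *
for k in range(2): s=cams.snapshot("scene")
S,e,o=st(); print("grip",e+o@[0,0,-35],e)
G=[];H=[]
for k in range(8):
  s=cams.snapshot(("scene","wrist")[k%2])
  for t,Q in (("grip",G),("hook",H)):
    r=nets.mark_of(s,t)
    if r: Q.append(np.array(r[0]["point"]))
print(np.round(G).tolist(),np.round(H).tolist()); g,h=np.median(G,0),np.median(H,0); d=h-g
print(g,h,"pitch",np.degrees(np.arcsin(d[2]/121)),"yaw",np.degrees(np.arctan2(d[1],d[0])-np.arctan2(22,121)))
p=e+np.array([505,350,23])-g; go(p)
E
```

```text
time: 35.65
eef_pos: [500.6, 349.4, 25.1]
orientation: [[-0.977, 0.159, -0.141], [0.159, 0.987, 0.012], [0.141, -0.011, -0.99]]
ft_force: [-0.4, -0.2, -1.6]
grip_width: 0.242
grasp_force: 60.0
grip [506.26969607 349.64842541  61.50912601] [501.43882665 350.10044648  26.84706638]
[[512.0, 348.0, 62.0], [509.0, 353.0, 60.0], [511.0, 348.0, 60.0], [509.0, 350.0, 61.0], [508.0, 350.0, 62.0], [507.0, 350.0, 60.0], [507.0, 351.0, 64.0], [509.0, 354.0, 58.0]] []
[508.85 350.25  60.6 ] nan pitch nan yaw nan
shift [-0.016 -0.     0.249] rows>= 1.0
  return _methods._mean(a, axis=axis, dtype=dtype,
  ret = ret.dtype.type(ret / rcount)
```

```bash
python3 -m handwheel '[[[-0.004,0,0.08],[0,0,0]],[[-0.004,0,0.08],[0,0,0]],[[-0.004,0,0.05],[0,0,0]],[[-0.004,0,0.03],[0,0,0]],[[0,0,0],[0,0,0]],[[0,0,0],[0,0,0]]]'
python3 -m handwheel '[[[0,0,0.015],[0,0,0]],[[0,0,0],[0,0,0]]]'
python3 - <<'E'
from h import *
S,e,o=st(); print(S["torque"],"grip",e+o@[0,0,-35],e)
s=cams.snapshot("scene"); print(nets.mark_of(s,"grip")[:1])
E
```

```text
time: 37.55
eef_pos: [497.9, 349.9, -9.7]
orientation: [[-0.977, 0.159, -0.14], [0.159, 0.987, 0.012], [0.14, -0.01, -0.99]]
ft_force: [0.4, -0.3, -1.3]
grip_width: 0.243
grasp_force: 60.0
time: 37.75
eef_pos: [497.7, 350.1, -11.5]
orientation: [[-0.977, 0.159, -0.139], [0.159, 0.987, 0.013], [0.139, -0.01, -0.99]]
ft_force: [0.5, 0.6, -2.1]
grip_width: 0.25
grasp_force: 60.0
[ 0.05235171 -0.2994611   0.00510955] grip [502.61800855 349.61186813  23.19927464] [497.74697025 350.05958059 -11.45721883]
[{'point': [506.4, 349.5, 21.1], 'p': 0.66}]
```

```bash
python3 -m handwheel '[[[0,0,0.012],[0,0,0]],[[0,0,0],[0,0,0]]]'
python3 -m handwheel '[[[0,0,0],[0,0,0]],[[0,0,0],[0,0,0]],[[0,0,0],[0,0,0]],[[0,0,0],[0,0,0]]]' 45 60
python3 -m handwheel '[[[0.03,0,-0.2],[0,0,0]],[[0.03,0,-0.3],[0,0,0]],[[0.03,0,-0.3],[0,0,0]],[[0.03,0,-0.3],[0,0,0]],[[0,0,-0.3],[0,0,0]],[[0,0,0],[0,0,0]],[[0,0,0],[0,0,0]]]'
python3 - <<'E'
from h import *
import cv2
S,e,o=st(); w=cams.snapshot("wrist"); s=cams.snapshot("scene")
for n,p in (("w",w),("s",s)):
  for t in ("grip","hook","pull_hook","tray","fork","ring"):
    r=nets.mark_of(p,t); print(n,t,[(np.round(q["point"],1).tolist(),round(q["p"],2)) for q in r[:1]])
cv2.imwrite("pics/end.png",np.hstack([cv2.resize(w["image"],(400,300)),cv2.resize(s["image"][100:384,90:469],(400,300))]))
E
```

```text
time: 38.05
eef_pos: [497.2, 349.9, -13.6]
orientation: [[-0.977, 0.159, -0.14], [0.159, 0.987, 0.013], [0.14, -0.01, -0.99]]
ft_force: [0.3, -0.3, -1.8]
grip_width: 0.242
grasp_force: 60.0
time: 38.45
eef_pos: [497.5, 350.1, -13.3]
orientation: [[-0.977, 0.159, -0.139], [0.159, 0.987, 0.013], [0.14, -0.01, -0.99]]
ft_force: [0.4, 0.4, 0.1]
grip_width: 0.446
grasp_force: 0.0
time: 39.15
eef_pos: [510.1, 350.7, 199.0]
orientation: [[-0.978, 0.159, -0.136], [0.159, 0.987, 0.014], [0.137, -0.007, -0.991]]
ft_force: [-0.1, 0.2, -0.3]
grip_width: 0.446
grasp_force: 0.0
w grip [([505.5, 347.4, 20.3], 0.92)]
w hook [([625.4, 351.9, 16.8], 0.88)]
w pull_hook [([527.8, 343.9, 8.5], 0.56)]
w tray [([518.4, 329.0, 1.6], 0.71)]
w fork [([476.5, 279.9, 8.6], 0.57)]
w ring []
s grip [([507.1, 349.1, 17.3], 0.84)]
s hook [([626.4, 351.9, 18.4], 0.64)]
s pull_hook [([527.5, 346.8, 7.3], 0.69)]
s tray [([514.7, 323.2, 0.8], 0.79)]
s fork [([476.4, 277.0, 5.7], 0.8)]
s ring [([642.7, -87.9, 178.7], 0.65)]
```

View pics/end.png

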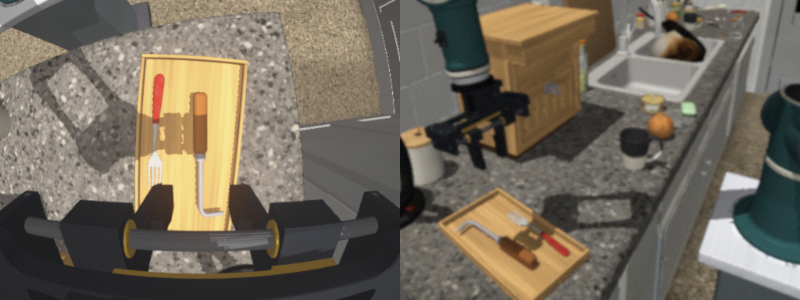

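The last picture shows the hook flat in the tray, with the handle at (200,120) and the hook at (207,212) in the wrist view, and the fork beside it. The sash is down with the ring at z 179, and the arm is clear.

```bash
python3 -c "
from workcell import arm
print(arm.hand_in())"
```

```text
the job is handed in; nothing more can be done
None
```

I pulled the sash down past its catch with the hook in the ring; it stayed shut after I unhooked, the pull-hook is lying flat in its tray, and the job was handed in at about 39 s with no verdict returned.

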